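Lock the specimen turntable with its keyed lock pin

ROBOT

A 6-joint arm with a two-finger parallel gripper is mounted at the origin on a cart in front of the work surface, level with it; the furniture and walls round the work are solid. World frame = base frame: x ahead of the robot, y to its left, z up, the work surface at z = 0. Lengths are in m, angles in rad, forces in N, time in s.
With the tool pointing down it reaches from about 0.3 to 0.875 m from the base axis. Payload 6.4 kg.
Tool frame: the origin (TCP) lies between the finger pads; the fingertips stand 8 mm ahead of it and the grasp point (between the pads) lies 11 mm behind it (ctrl.finger_overhang is the distance from the TCP to the fingertips, in m); z points along the fingers, y is the line along which they close (so a half turn about z gives the same grasp; the last joint's range is limited). The gripper opens to 85 mm and grips with 20 to 120 N. Pads are 22 mm wide; open, the fingers measure 114 mm over their backs; the gripper's body (76 mm by 85 mm) begins 54 mm behind the grasp point. The pads swing forward as they close: fully open they stand 13 mm farther back than shut.
Start: joints at [0.983, 0.181, 1.607, -0, 1.354, -0.206], TCP at [0.214, 0.534, 0.239] pointing down, gripper open.
Joint ranges: [-2.99, 2.99], [-0.89, 2.07], [0.3, 2.58], [-1.14, 4.28], [0, 2.63], [-3.12, 3.12]. Speed limits (rad/s): [2.57, 2.57, 3.01, 3.14, 3.14, 3.14].

INTERFACE

Orientations are given as a unit quaternion [w, x, y, z].
In Python, from bench import ctrl, camera gives the robot as it stands.
- The arm moves only by the shell command python3 -m pendant 'ROWS' [OPENING]. ROWS is JSON, a list of rows, each a list of 6 numbers: the shift along the world's x, y, z normalised to -1 to 1, where 1 is 200 mm, then the turn, a rotation vector about the world's x, y, z normalised to -1 to 1, where 1 is pi/2 rad. In form: [[dx, dy, dz, rx, ry, rz], ...]. A call has exactly 10 rows; each row shifts and turns the commanded pose from where the row before left it; what a row does not reach is not made up. A row lasts 1/8 s, in which the tool goes at most 62.5 mm and 10.7 degrees, less where a joint would pass 70% of its speed; a pose out of reach is approached as far as the arm can. A call with a number of a shift or a turn outside -1 to 1 is refused whole. A call with a gripper value outside its range is refused whole. OPENING is the opening, from -1 (shut) to 1 (fully open), set as the call begins (- or left out, the last holds). The fingers move at their own pace and stop on an object; the grip force is fixed at half the most. Time passes only in rows, so rows that do not move let the fingers close, or fill a call up. It gives the time, the measured TCP pose, the force, the opening and the grip force at its end, in the units of the state.
- ctrl.get_obs(): the state, without advancing time (a new reading comes with each control period).
- camera(name): name is "scene" or "top"; returns a dict with "color" (384x512x3 uint8, blue, green, red), "fx", "fy", "cx", "cy" (pixels), "xyz" and "rotation" of the camera in the world. Camera axes: x right, y down, z forward; pixel columns grow to the right and rows downward; lengths in m; the calibration is good to about 2 mm. A picture is of the moment at which its call begins. There is no depth.
- ctrl.hand_in(): hands the job in; it is judged then, once.
The state is a dict: "time_s": time; "q": joint angles; "dq": joint speeds; "joint_efforts": joint torques, N m; "eef_pos": TCP position; "eef_rot": TCP orientation; "wrist_force": force on the tool from outside, world axes, zero at the start; "torque": the same for the moment, N m; "opening": opening from 0.0 (shut) to 1.0 (fully open); "grasp_force": force on a finger pad.
Only numpy, scipy, OpenCV 4.12 (cv2) and the standard library are available. Lean on these libraries where they do the work, as an engineer would, in place of code of your own. Each camera call takes 0.05 s, during which the arm holds its last target. There are 200 camera calls.

TASK

Lock the specimen turntable: take the red-handled lock pin out of its grey stand and thread it, upright, down through the brass ring and upper ear, the eye of the turntable's arm and the lower ear of the bracket. Press and twist only lightly (never more than 20 N on the stage) and turn the pin about its own axis until you feel its cross-pin drop into the ring's slot and the pin's collar comes fully home on the ring; then let go of it. Leave the petri dish on the turntable and the torch, vials and screwdriver where they are.

Things in the scene. Friction and masses are not known exactly. Their poses are not given: they have to be found in the camera images.
- stage: Turntable stage, fixed: grey base plate 90 x 215 x 12 mm with an aluminium lock bracket (two level ears on a back web) and, 125 mm from it along the stage's +y, a round black turntable 110 mm across with a petri dish. Origin on the worktop right below the common axis of the bracket's holes; z up along that axis, y towards the turntable, x across.
- bore (a point): Point on the hole axis at the top face of the unpressed brass ring, 123 mm above the worktop; axes as the stage's. Ring: block 38 x 34 mm, 10 mm thick, 15 mm square opening, with a slot 28 mm long, 7.5 mm wide right through it. The slot lies along the stage's x turned by up to 0.5 rad to either side: this angle is not reported. It turns only at 0.1 N m; on springs: gives from 3 N, on its stop 4 mm lower at 11 N.
- upper_ear (a point): Point on the hole axis at the top face of the upper ear, 109 mm above the worktop. The ear is 12 mm thick, its hole 13.5 mm in diameter.
- eye (a point): Middle of the gap for the arm's eye on the hole axis, 71 mm above the worktop. The eye is 12 mm thick, hole 14.5 mm; it can stand up to 2.5 mm off the axis to either side along the stage's x (not reported) and moves aside easily when the pin's tapered nose pushes into it.
- lower_ear (a point): Point on the hole axis at the top face of the lower ear, 45 mm above the worktop. The ear is 12 mm thick, its hole 14 mm in diameter, free space below.
- pin_grip (a point): Centre of the lock pin's red handle, a flat block 30 mm (pin x) by 14 mm (pin y) by 36 mm high, to be held across its 14 mm. z points up along the pin; either way round about z is the same. Below the handle a dark collar, 28 mm across, 23 to 31 mm below this centre, then the steel shaft. The pin weighs 80 to 160 g and at the start stands upright in its stand.
- pin_tip (a point): Centre of the pin's lower tip, 129 mm below pin_grip; axes as pin_grip. Shaft 12 mm in diameter, its last 13 mm taper to 6 mm. A cross-pin 5 mm thick and 24 mm long goes through the shaft along pin x, 92.5 mm above the tip; while it rides on the ring outside the slot, the collar (underside 98 mm above the tip) stands 8 mm above the ring. Fully home the tip is 25 mm above the worktop.
- stand_mouth (a point): Centre of the mouth of the hole in the top of the fixed grey pin stand, 60 mm above the worktop; hole 13.5 mm in diameter, 50 mm deep. The stand is a 46 mm square block on a 72 mm square foot.
- dish: Petri dish with pink filling, 59 mm across, 14 mm high, lying loose on the turntable (its top 90 mm above the worktop); origin at the centre of its underside. To stay there.
- torch: Black torch lying, 38 x 133 x 33 mm; origin at the centre of its underside. Bystander.
- vial_a: Amber vial with black cap, standing, 26 mm across, 79 mm high; origin at the centre of its underside. Bystander.
- vial_b: A second such vial. Bystander.
- screwdriver: Red screwdriver lying, 28 x 187 x 29 mm, along its y; origin at the centre of its underside. Bystander.
Mind the look-alikes: they are no part of the job. Leave any purple or turquoise look-alike of the part that bears pin_grip alone.

How it is judged:
On the way, in this order (a step that is already met when the one before it is completed fails the run):
1. the pin has been lifted clear out of its stand (height (world z) of pin_tip above 0.065 m), for 0.1 s.
2. the pin's tip is through the ring, upper ear and eye and in the lower ear (z of pin_tip in the frame of stage below 0.041 m and horizontal distance between pin_tip and bore below 0.004 m), for 0.1 s.
3. the cross-pin is in the slot and the pin is fully home (z of pin_tip in the frame of stage below 0.0275 m and horizontal distance between pin_tip and bore below 0.004 m and angle between the z axis of pin_grip and the z axis of stage, either way round below 0.06 rad), for 0.2 s.
At the end, for the whole second after the job is handed in: The lock pin stands through ring, upper ear, eye and lower ear, its tip no more than 27.5 mm above the worktop (fully home is 25 mm) and within 4 mm of the hole axis, tilted less than 0.06 rad, at rest and released; petri dish, torch, vials and screwdriver have moved less than 20 mm (all of step 3 and linear speed of lock_pin below 0.02 m/s and contact force between lock_pin and the fingers below 0.1 N); the robot touches nothing.
It fails at once if the stage is pressed with more than 20 N by the pin or the robot (contact force between stage and anything else above 20 N).
It fails at once if a bystander (petri dish, torch, vials, screwdriver) is moved by more than 20 mm (distance of any of torch, vial_a, vial_b, screwdriver, dish from where it was at the start of the episode above 0.02 m).
It also fails if it takes over 56 s, if anything falls off the work surface, if the arm or the gripper's body presses on something with over 40 N, if the wrist force passes 120 N, or if a joint passes its speed limit or range.

## Working session

There is one attempt and no reset: what is moved stays moved. The work goes in short steps, Python scripts to look and compute and a shell command to move; the robot and the scene stay as the last step left them, time stands still between calls to the robot, and variables do not carry over. Pictures are saved under pics/ and viewed, at most 10 in all, crops included, and the job is handed in when it is done.

```bash
mkdir -p pics; ls; python3 - <<'E'
from bench import ctrl,camera
import cv2,numpy as np,pickle
d={n:camera(n) for n in("scene","top")}
pickle.dump(d,open('cam0.pkl','wb'))
for n in d:
    c=d[n];print(n,c['fx'],c['fy'],c['cx'],c['cy'],np.round(c['xyz'],4).tolist(),np.round(c['rotation'],4).tolist())
    cv2.imwrite(f'pics/{n}0.png',cv2.resize(c['color'],(800,600),interpolation=cv2.INTER_CUBIC))
o=ctrl.get_obs();print({k:o[k] for k in('time_s','eef_pos','eef_rot','wrist_force','opening')})
E
```

```text
pics
scene 396.6693423069131 396.6693423069131 252.83172871542908 198.19672571277422 [0.1748, -0.5136, 0.7777] [-0.339, 0.8867, -0.2924, 0.1153]
top 412.5741046406843 412.5741046406843 254.12515399111174 188.517512726526 [0.4712, -0.0354, 1.2685] [-0.0168, 0.7163, -0.6971, 0.0235]
{'time_s': 0.1, 'eef_pos': array([0.21394343, 0.53319059, 0.23848141]), 'eef_rot': array([-3.01286747e-04,  1.89733438e-01,  9.81835325e-01, -7.25761269e-04]), 'wrist_force': array([ 0.62784037, -0.05912305, -0.72302817]), 'opening': 1.0020110887681262}
```

View pics/scene0.png

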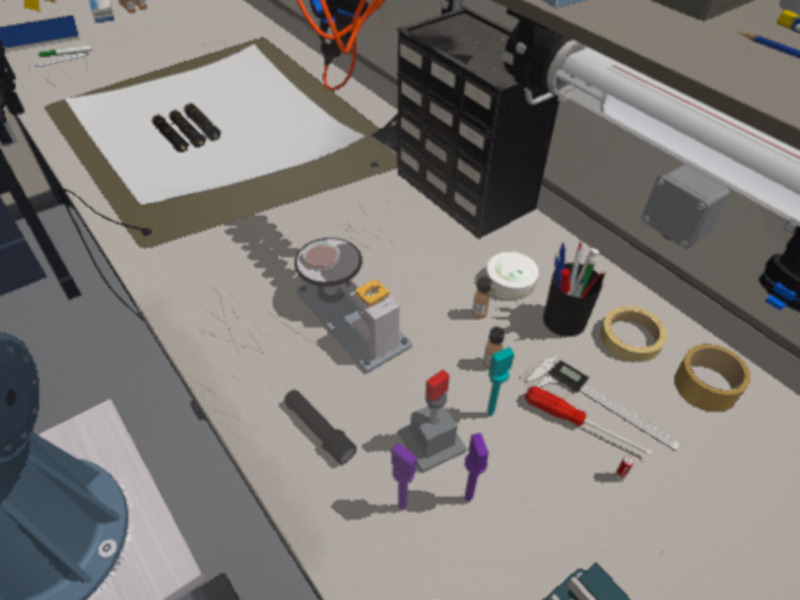

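View pics/top0.png

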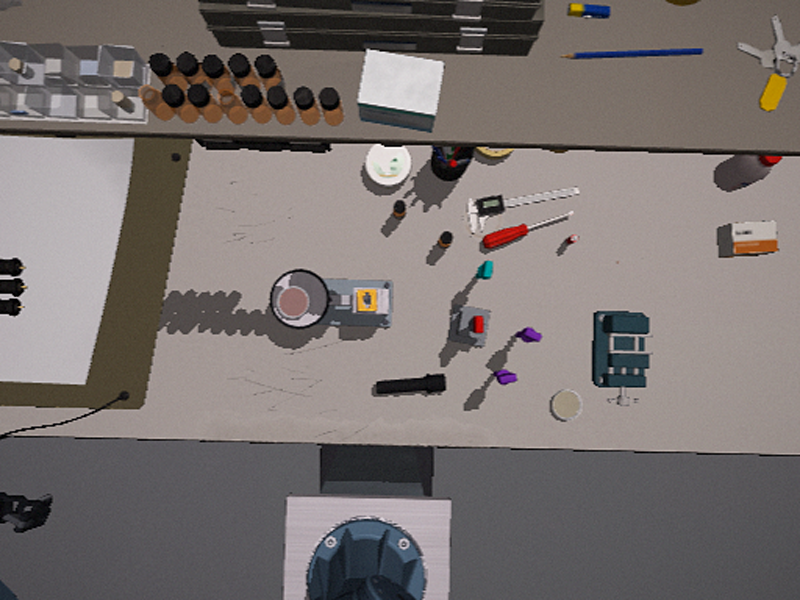

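The red-topped pin in the grey stand, at scene (437,387) and top (479,324), fits the description. The purple ones at scene (403,470) and (477,460) and the turquoise one at (500,365) are look-alikes. The brass ring is at scene (373,292) and top (367,300). I'll confirm in one enlarged crop.

```bash
python3 - <<'E'
import cv2,numpy as np,pickle
d=pickle.load(open('cam0.pkl','rb'))
def crop(n,x,y,w,h,W,H): return cv2.resize(d[n]['color'][y:y+h,x:x+w],(W,H),interpolation=cv2.INTER_CUBIC)
# scale 8: 50x37 px each
A=crop('scene',250,232,50,75,400,600)[:300*2]
im=np.zeros((600,800,3),np.uint8)
im[:300,:400]=crop('scene',215,170,50,37,400,300)   # ring
im[300:,:400]=crop('scene',254,232,50,37,400,300)
im[:300,400:]=crop('top',210,174,50,37,400,300)
im[300:,400:]=crop('top',280,190,50,37,400,300)
cv2.imwrite('pics/crop.png',im)
E
```

```text
(no output)
```

View pics/crop.png

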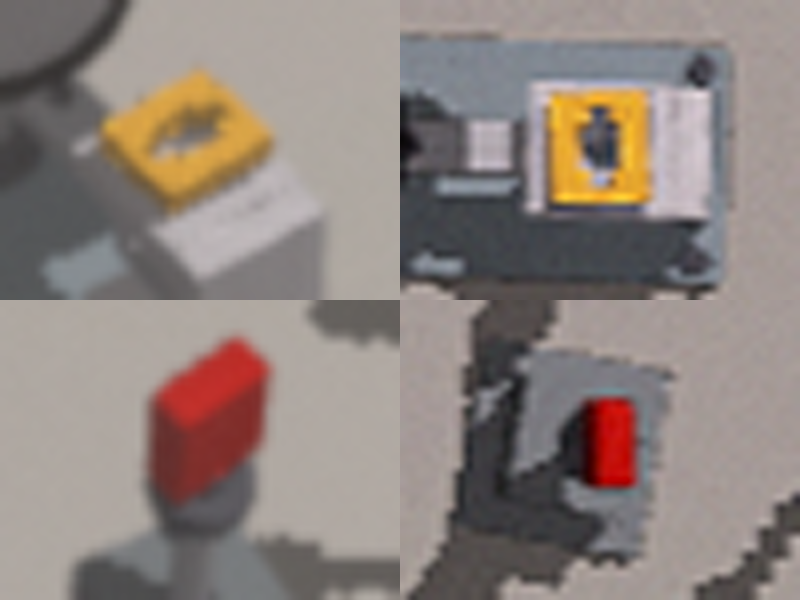

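```bash
cat > h.py <<'E'
import cv2,numpy as np
from scipy.spatial.transform import Rotation as R
from scipy.optimize import minimize
def proj(c,P):
    w,x,y,z=c['rotation'];r=R.from_quat([x,y,z,w])
    p=r.inv().apply(np.asarray(P)-c['xyz'])
    return np.c_[c['cx']+c['fx']*p[:,0]/p[:,2],c['cy']+c['fy']*p[:,1]/p[:,2]]
def ray(c,uv,z):
    w,x,y,zz=c['rotation'];r=R.from_quat([x,y,zz,w])
    d=r.apply([(uv[0]-c['cx'])/c['fx'],(uv[1]-c['cy'])/c['fy'],1]);return np.array(c['xyz'])+d*(z-c['xyz'][2])/d[2]
def box(x,y,z,yaw,L):
    s=np.array([[a,b,e] for a in(-1,1) for b in(-1,1) for e in(-1,1)])*np.array(L)/2
    return R.from_euler('z',yaw).apply(s)+[x,y,z]
def mask(c,hue,win,smin=110):
    u,v,w,h=win;hsv=cv2.cvtColor(c['color'],cv2.COLOR_BGR2HSV).astype(int)
    m=(np.minimum(abs(hsv[...,0]-hue),180-abs(hsv[...,0]-hue))<9)&(hsv[...,1]>smin)
    o=np.zeros(m.shape,np.uint8);o[v:v+h,u:u+w]=m[v:v+h,u:u+w]
    return o
def hullfill(o):
    p=cv2.findNonZero(o);h=cv2.convexHull(p);q=o.copy();cv2.fillConvexPoly(q,h,1);return q
S=8
def cost(c,m,P,win):
    u,v,w,h=win
    q=(proj(c,P)-[u,v]+.5)*S-.5
    im=np.zeros((h*S,w*S),np.uint8);cv2.fillConvexPoly(im,cv2.convexHull(np.round(q*16).astype(np.int32)),255,shift=4)
    a=cv2.resize(im,(w,h),interpolation=cv2.INTER_AREA)/255.
    return ((a-m[v:v+h,u:u+w])**2).sum()
def fit(cs,L,x0,fixz=None):
    f=lambda p:sum(cost(c,m,box(p[0],p[1],p[3] if fixz is None else fixz,p[2],L),w) for c,m,w in cs)
    n=4 if fixz is None else 3
    best=None
    for dy in(-.3,0,.3):
        x=np.array(x0[:n],float);x[2]+=dy
        sim=np.vstack([x]+[x+np.eye(n)[i]*[.006,.006,.15,.006][i] for i in range(n)])
        r=minimize(f,x,method='Nelder-Mead',options=dict(initial_simplex=sim,xatol=1e-5,fatol=1e-3,maxiter=600))
        if best is None or r.fun<best.fun:best=r
    return best.x.round(4),round(best.fun,2)
E
python3 - <<'E'
from h import *;import pickle
d=pickle.load(open('cam0.pkl','rb'))
s,t=d['scene'],d['top']
wr={'scene':(215,170,50,40),'top':(220,178,30,30)};wp={'scene':(265,230,30,40),'top':(298,196,20,24)}
def go(w,hue,L,z0,fz):
    cs=[(d[n],hullfill(mask(d[n],hue,w[n])),w[n]) for n in d]
    print('px',[int(m.sum()) for _,m,_ in cs])
    mm=cs[1][1];uv=np.argwhere(mm).mean(0)[::-1];x0=ray(t,uv,z0)
    print('ray',x0.round(4))
    yaw={1:0}
    for y in (0,1.57):
        print(y,'joint',fit(cs,L,[x0[0],x0[1],y,z0],fz),'joint freez',fit(cs,L,[x0[0],x0[1],y,z0]))
    return cs,x0
cr,x0=go(wr,20,(.038,.034,.010),.118,.118)
for c in cr: print('single',fit([c],(.038,.034,.010),[x0[0],x0[1],0,.118],.118))
cp,x1=go(wp,0,(.030,.014,.036),.139,None)
for c in cp: print('single',fit([c],(.030,.014,.036),[x1[0],x1[1],0,.139],.139))
E
```

```text
px [222, 172]
ray [0.5271 0.0095 0.118 ]
0 joint (array([0.5264, 0.0091, 0.0705]), np.float64(23.84)) joint freez (array([0.5266, 0.0096, 0.0349, 0.1161]), np.float64(19.69))
1.57 joint (array([0.5256, 0.01  , 1.6427]), np.float64(52.55)) joint freez (array([0.527 , 0.0105, 1.6738, 0.1151]), np.float64(51.19))
single (array([ 0.5254,  0.0084, -0.0047]), np.float64(15.05))
single (array([0.5267, 0.0096, 0.0608]), np.float64(4.69))
px [206, 78]
ray [ 0.4885 -0.1878  0.139 ]
0 joint (array([ 0.4888, -0.1868,  0.2295,  0.1382]), np.float64(39.52)) joint freez (array([ 0.4888, -0.1868,  0.2295,  0.1382]), np.float64(39.52))
1.57 joint (array([ 0.4887, -0.187 ,  0.2298,  0.139 ]), np.float64(39.74)) joint freez (array([ 0.4887, -0.187 ,  0.2298,  0.139 ]), np.float64(39.74))
single (array([ 0.4885, -0.187 ,  0.2596]), np.float64(30.69))
single (array([ 0.4887, -0.1876,  0.0806]), np.float64(5.11))
```

```bash
python3 - <<'E'
from h import *;import pickle
d=pickle.load(open('cam0.pkl','rb'))
wp={'scene':(265,230,30,40),'top':(298,196,20,24)}
for sm in (80,100,120):
    cs=[(d[n],mask(d[n],1,wp[n],sm),wp[n]) for n in d]
    print(sm,[int(m.sum()) for _,m,_ in cs],fit(cs,(.03,.014,.036),[.4887,-.187,.15,.139]),[fit([c],(.03,.014,.036),[.4887,-.187,.15,.139],.139) for c in cs])
m=cs[0][1][232:262,268:292]
print('\n'.join(''.join('.#'[v] for v in r) for r in m))
print(proj(d['scene'],box(.4887,-.187,.139,.15,(.03,.014,.036))).round(1).tolist())
# slot: rectify ring top at z=.123 to 0.5mm grid, stage x -> up
g=np.arange(-.024,.0241,.0005)
X,Y=np.meshgrid(g,g,indexing='ij')
for n,(cx,cy) in {'scene':(.5262,.0092),'top':(.5266,.0096)}.items():
    P=np.c_[(cx+X).ravel(),(cy+Y).ravel(),np.full(X.size,.123)]
    q=proj(d[n],P).astype(np.float32).reshape(*X.shape,2)
    im=cv2.remap(d[n]['color'],q[...,0],q[...,1],cv2.INTER_CUBIC)
    sat=cv2.cvtColor(im,cv2.COLOR_BGR2HSV)[...,1].astype(float)
    w=np.clip(180-sat,0,None)*(np.hypot(X,Y)<.0145)*(abs(Y)<.012)
    mx,my=(w*X).sum()/w.sum(),(w*Y).sum()/w.sum()
    C=np.cov(np.c_[X.ravel(),Y.ravel()].T,aweights=w.ravel());a=.5*np.arctan2(2*C[0,1],C[0,0]-C[1,1])
    print(n,'slot centre',cx+mx,cy+my,'ang',a,np.sqrt(np.linalg.eigvalsh(C)))
    cv2.imwrite(f'pics/r_{n}.png',cv2.resize(im[::-1,::-1],(400,400),interpolation=cv2.INTER_CUBIC))
cv2.imwrite('pics/rect.png',np.hstack([cv2.imread('pics/r_scene.png'),cv2.imread('pics/r_top.png')]))
E
```

```text
80 [217, 77] (array([ 0.4883, -0.1874,  0.1796,  0.1392]), np.float64(36.26)) [(array([ 0.4879, -0.1873,  0.2381]), np.float64(27.02)), (array([ 0.4889, -0.1883,  0.0496]), np.float64(1.64))]
100 [205, 76] (array([ 0.4885, -0.1875,  0.2114,  0.1388]), np.float64(42.84)) [(array([ 0.488 , -0.1872,  0.2731]), np.float64(32.53)), (array([ 0.489 , -0.1882,  0.0772]), np.float64(2.07))]
120 [190, 68] (array([ 0.4883, -0.1869,  0.2898,  0.1388]), np.float64(56.65)) [(array([ 0.4887, -0.1868,  0.3649]), np.float64(41.23)), (array([ 0.4887, -0.1875,  0.0749]), np.float64(5.54))]
........................
........................
........................
........................
........................
..............###.......
.............#####......
...........########.....
..........#########.....
........###########.....
.......############.....
......#############.....
.....##############.....
.....##############.....
......#############.....
......#############.....
......############......
......############......
......###########.......
.....###########........
.....##########.........
......########..........
......######............
.......####.............
........#...............
........................
........................
........................
........................
........................
[[276.9, 257.7], [277.9, 247.1], [271.7, 253.5], [272.5, 242.8], [287.1, 248.7], [288.4, 238.0], [281.8, 244.7], [283.0, 233.9]]
scene slot centre 0.5242186463461155 0.006184664220450146 ang 0.16674387931631937 [0.00427175 0.0063193 ]
top slot centre 0.5260071924093949 0.00895756727329291 ang 0.014076242086378343 [0.00345698 0.00692089]
```

View pics/rect.png

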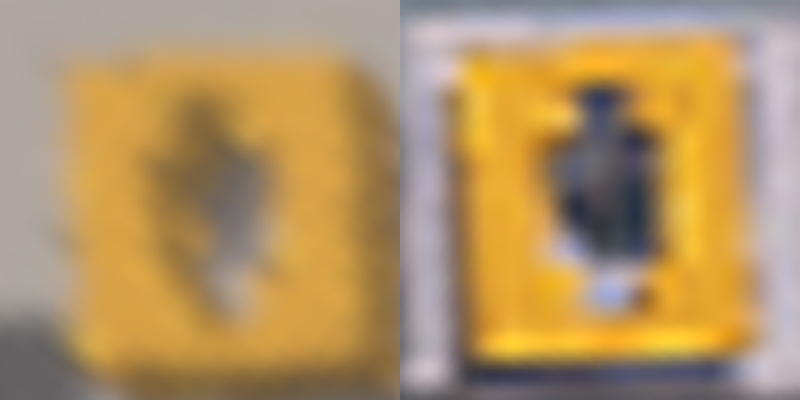

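The crop confirms it: the red handle is on the pin in the grey stand, and the ring's slot is nearly along world x. Going over the pin now.

```bash
R='[0.069,-0.18,0,0,0,0.016]'; python3 -m pendant '[[0.069,-0.18,0,0,0,0.016],[0.069,-0.18,0,0,0,0.016],[0.069,-0.18,0,0,0,0.016],[0.069,-0.18,0,0,0,0.016],[0.069,-0.18,0,0,0,0.016],[0.069,-0.18,0,0,0,0.016],[0.069,-0.18,0,0,0,0.016],[0.069,-0.18,0,0,0,0.016],[0.069,-0.18,0,0,0,0.016],[0.069,-0.18,0,0,0,0.016]]' 0
python3 -m pendant '[[0.069,-0.18,0,0,0,0.016],[0.069,-0.18,0,0,0,0.016],[0.069,-0.18,0,0,0,0.016],[0.069,-0.18,0,0,0,0.016],[0.069,-0.18,0,0,0,0.016],[0.069,-0.18,0,0,0,0.016],[0.069,-0.18,0,0,0,0.016],[0.069,-0.18,0,0,0,0.016],[0.069,-0.18,0,0,0,0.016],[0,0,0,0,0,0]]'
cat >> h.py <<'E'
def st():
    from bench import ctrl
    o=ctrl.get_obs();w,x,y,z=o['eef_rot'];r=R.from_quat([x,y,z,w]);ty=r.apply([0,1,0]);tz=r.apply([0,0,1])
    yaw=(np.arctan2(-ty[0],ty[1])+np.pi/2)%np.pi-np.pi/2
    print('t',round(o['time_s'],2),'p',np.round(o['eef_pos'],4),'yaw',round(yaw,4),'tz',tz.round(4),'F',np.round(o['wrist_force'],1),'M',np.round(o['torque'],2),'op',round(o['opening'],3),'g',round(o['grasp_force'],1),'q6',round(o['q'][5],2))
    return o
E
python3 -c "from h import *;st()"
```

```text
time_s: 1.35
eef_pos: [0.3523, 0.1724, 0.2391]
eef_rot: [-0.0, 0.065, 0.998, -0.0]
wrist_force: [0.3, -0.3, -0.9]
opening: 0.498
grasp_force: 0.0
time_s: 2.6
eef_pos: [0.4766, -0.1524, 0.2388]
eef_rot: [-0.0, -0.046, 0.999, 0.0]
wrist_force: [0.7, 0.7, -0.1]
opening: 0.493
grasp_force: 0.0
t 2.6 p [ 0.4766 -0.1524  0.2388] yaw 0.0929 tz [-7.e-04  0.e+00 -1.e+00] F [ 0.7  0.7 -0.1] M [ 0.   -0.02  0.01] op 0.493 g 0.0 q6 -2.21
```

```bash
python3 -m pendant '[[0.02,-0.059,0,0,0,0.01],[0.02,-0.059,0,0,0,0.01],[0.021,-0.059,0,0,0,0],[0,0,-0.09,0,0,0],[0,0,-0.09,0,0,0],[0,0,-0.09,0,0,0],[0,0,-0.09,0,0,0],[0,0,-0.09,0,0,0],[0,0,-0.09,0,0,0],[0,0,0,0,0,0]]' 0 >/dev/null; python3 -c "
from h import *;st()
from bench import camera
a=camera('scene');b=camera('top')
f=lambda c,x,y:cv2.resize(c['color'][y:y+50,x:x+50],(400,400),interpolation=cv2.INTER_CUBIC)
cv2.imwrite('pics/g.png',np.hstack([f(a,255,220),f(b,280,180)]))"
```

```text
t 3.85 p [ 0.4875 -0.1851  0.1294] yaw 0.1271 tz [-0.0029  0.002  -1.    ] F [-0.4 -0.9  0.4] M [ 0.04 -0.06 -0.05] op 0.498 g 0.0 q6 -2.29
```

View pics/g.png

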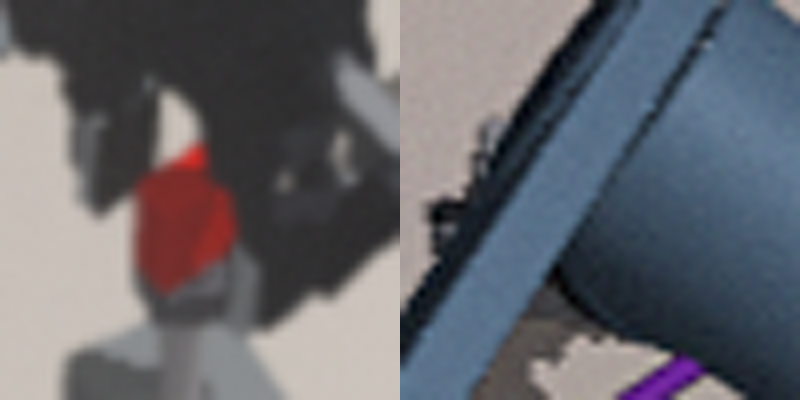

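The handle (about (185,225) in the left crop) is between the two fingers. Closing, with a small centring shift.

```bash
python3 -m pendant '[[0.006,-0.012,0,0,0,0],[0,0,0,0,0,0],[0,0,0,0,0,0],[0,0,0,0,0,0],[0,0,0,0,0,0],[0,0,0,0,0,0],[0,0,0,0,0,0],[0,0,0,0,0,0],[0,0,0,0,0,0],[0,0,0,0,0,0]]' -1 >/dev/null; python3 -c "from h import *;st()"
```

```text
t 5.2 p [ 0.4904 -0.1881  0.1322] yaw 0.1273 tz [ 1.4e-03 -3.0e-04 -1.0e+00] F [-1.   3.2  5.8] M [ 0.65 -0.02 -0.03] op 0.155 g 60.4 q6 -2.29
```

```bash
python3 -m pendant '[[0,0,0.05,0,0,0],[0,0,0.08,0,0,0],[0,0,0.09,0,0,0],[0,0,0.09,0,0,0],[0,0,0.09,0,0,0],[0,0,0.09,0,0,0],[0,0,0.09,0,0,0],[0,0,0.09,0,0,0],[0,0,0.08,0,0,0],[0,0,0,0,0,0]]' >/dev/null; python3 -c "from h import *;st()"
python3 -m pendant '[[0,0,0,0,0,0],[0.014,0.09,0,0,0,0],[0.02,0.11,0,0,0,0],[0.02,0.11,0,0,0,0],[0.02,0.11,0,0,0,0],[0.02,0.11,0,0,0,0],[0.02,0.11,0,0,0,0],[0.02,0.11,0,0,0,0],[0.02,0.11,0,0,0,0],[0,0,0,0,0,0]]' >/dev/null; python3 - <<'E'
from h import *;import pickle
from bench import camera
o=st();d={n:camera(n) for n in("scene","top")};pickle.dump(d,open('cam1.pkl','wb'))
p=o['eef_pos']
print({n:proj(d[n],[p,p+[0,0,.009],p-[0,0,.12]]).round(1).tolist() for n in d})
cv2.imwrite('pics/l.png',cv2.resize(d['scene']['color'][100:250,180:330],(600,600),interpolation=cv2.INTER_CUBIC))
E
```

```text
t 6.45 p [ 0.4905 -0.1886  0.283 ] yaw 0.1272 tz [ 0.0024 -0.0017 -1.    ] F [-0.6 -0.4 -1.3] M [ 0.07  0.03 -0.04] op 0.154 g 59.6 q6 -2.29
t 7.7 p [ 0.5202 -0.0139  0.2806] yaw 0.13 tz [-1.3e-03  8.0e-04 -1.0e+00] F [-0.3 -0.3 -0.8] M [-0.   -0.02  0.05] op 0.155 g 59.5 q6 -1.96
{'scene': [[240.5, 137.3], [240.4, 133.7], [241.4, 180.4]], 'top': [[241.5, 191.3], [241.4, 191.1], [242.4, 193.6]]}
```

View pics/l.png

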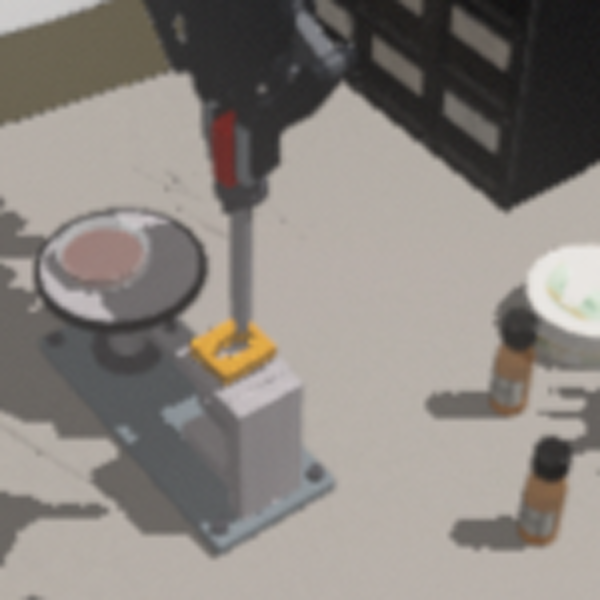

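```bash
python3 - <<'E'
from h import *;import pickle
d=pickle.load(open('cam1.pkl','rb'));c=d['scene'];p=np.array([.5202,-.0139,.2806])
g=c['color'].astype(int).sum(2)/3
bgc=170
for r in range(146,188,2):
    row=g[r,228:254];b=np.median(np.r_[row[:6],row[-6:]]);w=np.clip(b-12-row,0,None)*(row<b-15)
    print(r,round((w*np.arange(228,254)).sum()/max(w.sum(),1),2),int((row<b-15).sum()),end=' | ')
print()
q=lambda e,z:proj(c,[p+[e[0],e[1],z]])[0]
for z in(-.03,-.06,-.09,-.12):print(z,q((0,0),z).round(2),'d/dx mm',(q((.001,0),z)-q((0,0),z)).round(3),'d/dy',(q((0,.001),z)-q((0,0),z)).round(3))
print(g[176:192,232:250].astype(int))
E
```

```text
146 239.54 15 | 148 239.77 15 | 150 239.69 13 | 152 238.81 9 | 154 239.84 7 | 156 239.64 7 | 158 238.41 8 | 160 235.61 10 | 162 235.13 11 | 164 234.55 11 | 166 234.48 11 | 168 234.29 11 | 170 234.3 10 | 172 234.54 9 | 174 236.13 8 | 176 239.35 7 | 178 239.63 6 | 180 239.77 6 | 182 239.32 11 | 184 238.63 12 | 186 237.62 10 | 
-0.03 [240.73 148.97] d/dx mm [ 0.405 -0.194] d/dy [-0.288 -0.265]
-0.06 [240.97 160.01] d/dx mm [ 0.394 -0.194] d/dy [-0.281 -0.265]
-0.09 [241.2  170.47] d/dx mm [ 0.383 -0.194] d/dy [-0.273 -0.264]
-0.12 [241.41 180.39] d/dx mm [ 0.373 -0.194] d/dy [-0.267 -0.264]
[[175 174 173 173 171 147 115 103 106 115 132 160 173 174 174 174 175 174]
 [174 173 174 174 172 147 115 103 107 114 131 160 172 174 174 174 174 174]
 [174 173 174 174 172 147 115 104 108 116 133 161 173 174 174 174 175 174]
 [174 174 175 175 171 153 120 105 108 116 134 162 173 174 174 174 174 175]
 [173 173 172 173 169 156 131 108 107 115 143 165 173 175 175 175 174 175]
 [164 169 169 164 160 153 135 113 105 114 142 160 169 173 174 175 174 175]
 [154 159 160 155 154 149 129 107 104 107 131 149 161 170 173 175 175 174]
 [158 155 154 152 146 132 110  99 101 102 110 133 152 163 171 174 175 174]
 [154 155 150 144 126 113 100  97 101  99 118 134 148 156 163 171 175 175]
 [154 155 137 119 120 112 103 100 101 105 140 152 155 155 157 164 171 175]
 [154 146 125 116 128 120 110 109 113 117 132 148 153 156 154 153 158 169]
 [152 137 123 134 135 129 130 132 133 140 149 154 154 154 148 135 130 159]
 [143 131 136 163 162 147 158 161 156 154 155 156 150 146 128 115 129 162]
 [144 144 155 166 160 143 158 160 156 153 152 151 136 122 118 118 148 174]
 [129 147 154 155 154 154 153 154 153 147 134 123 115 114 131 142 172 186]
 [102 128 145 152 153 153 155 150 145 125 113 112 114 120 154 180 189 191]]
```

```bash
python3 -m pendant '[[0.01,0.028,0,0,0,0],[0.01,0.028,0,0,0,0],[0.01,0.028,0,0,0,0],[0.008,0.028,0,0,0,-0.016],[0,0,-0.03,0,0,-0.016],[0,0,-0.04,0,0,0],[0,0,-0.03,0,0,0],[0,0,0,0,0,0],[0,0,0,0,0,0],[0,0,0,0,0,0]]' >/dev/null; python3 - <<'E'
from h import *;import pickle
from bench import camera
o=st();c=camera('scene');p=o['eef_pos']
print('axis',proj(c,[p-[0,0,.06],p-[0,0,.09],p-[0,0,.122]]).round(2).tolist(),'ring corners',proj(c,[[.5264,.0091,.123],[.5254,.0084,.123],[.5267,.0096,.123]]).round(2).tolist())
cv2.imwrite('pics/m.png',cv2.resize(c['color'][140:215,200:275],(600,600),interpolation=cv2.INTER_CUBIC))
E
```

```text
t 9.05 p [0.5284 0.0061 0.2616] yaw 0.0768 tz [ 6.e-04 -1.e-04 -1.e+00] F [ 0.2  0.7 -1.4] M [-0.01  0.04  0.03] op 0.156 g 59.5 q6 -1.86
axis [[238.81, 159.9], [239.08, 170.03], [239.36, 180.27]] ring corners [[238.02, 185.0], [237.84, 185.36], [238.0, 184.82]]
```

View pics/m.png

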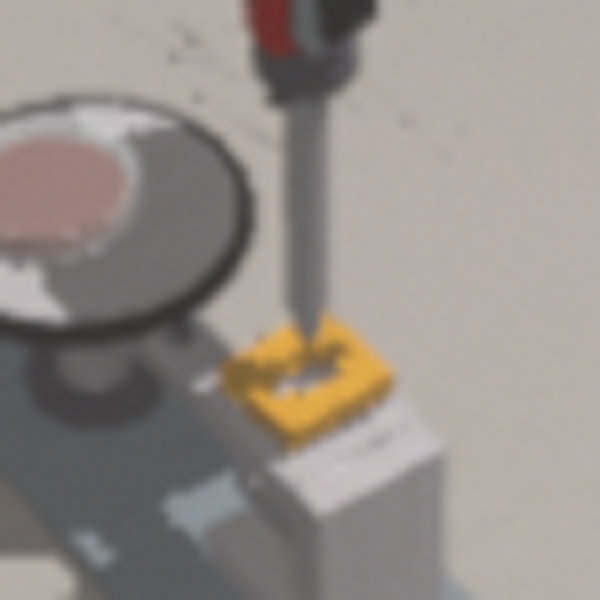

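```bash
python3 -m pendant '[[-0.001,0.005,0,0,0,0],[-0.001,0.005,0,0,0,0],[0,0,-0.02,0,0,0],[0,0,-0.02,0,0,0],[0,0,-0.02,0,0,0],[0,0,-0.02,0,0,0],[0,0,-0.02,0,0,0],[0,0,-0.01,0,0,0],[0,0,0,0,0,0],[0,0,0,0,0,0]]' >/dev/null; python3 -c "
from h import *;st()"
```

```text
t 10.35 p [0.5279 0.0082 0.2394] yaw 0.0768 tz [ 3.e-04 -1.e-04 -1.e+00] F [ 0.7 -0.1 -1.2] M [ 0.06 -0.05  0.05] op 0.154 g 59.5 q6 -1.86
```

```bash
python3 -m pendant '[[0,0,-0.01,0,0,0],[0,0,-0.01,0,0,0],[0,0,-0.01,0,0,0],[0,0,-0.01,0,0,0],[0,0,-0.01,0,0,0],[0,0,-0.01,0,0,0],[0,0,0,0,0,0],[0,0,0,0,0,0],[0,0,0,0,0,0],[0,0,0,0,0,0]]' | grep -E 'force|pos'; python3 -m pendant '[[0,0,-0.005,0,0,0],[0,0,-0.005,0,0,0],[0,0,-0.005,0,0,0],[0,0,-0.005,0,0,0],[0,0,-0.005,0,0,0],[0,0,-0.005,0,0,0],[0,0,0,0,0,0],[0,0,0,0,0,0],[0,0,0,0,0,0],[0,0,0,0,0,0]]'>/dev/null; python3 -c "
from h import *;st()"
```

```text
eef_pos: [0.5279, 0.0082, 0.2274]
wrist_force: [-0.6, -0.4, -1.5]
grasp_force: 59.5
t 12.85 p [0.5278 0.0082 0.2213] yaw 0.0769 tz [ 1.e-04 -0.e+00 -1.e+00] F [ 0.2  0.3 -0.9] M [-0.    0.    0.01] op 0.154 g 59.5 q6 -1.86
```

```bash
python3 -m pendant '[[0,0,-0.006,0,0,0],[0,0,-0.006,0,0,0],[0,0,-0.006,0,0,0],[0,0,-0.006,0,0,0],[0,0,-0.006,0,0,0],[0,0,-0.006,0,0,0],[0,0,-0.006,0,0,0],[0,0,-0.006,0,0,0],[0,0,0,0,0,0],[0,0,0,0,0,0]]'>/dev/null; python3 -c "
from h import *;st()"
```

```text
t 14.1 p [0.5279 0.0082 0.2116] yaw 0.0769 tz [ 1.e-04  0.e+00 -1.e+00] F [ 1.5  0.8 -2.7] M [ 0.16 -0.41  0.02] op 0.162 g 59.5 q6 -1.86
```

```bash
python3 -m pendant '[[0.003,0.001,0,0,0,0],[0,0,0,0,0,0],[0,0,0,0,0,0],[0,0,-0.006,0,0,0],[0,0,-0.006,0,0,0],[0,0,-0.006,0,0,0],[0,0,-0.006,0,0,0],[0,0,-0.006,0,0,0],[0,0,0,0,0,0],[0,0,0,0,0,0]]'>/dev/null; python3 -c "
from h import *;st()"
```

```text
t 15.35 p [0.5285 0.0084 0.2057] yaw 0.0769 tz [ 1.e-04  0.e+00 -1.e+00] F [ 0.4 -0.6 -1.5] M [-0.04 -0.05 -0.02] op 0.156 g 59.5 q6 -1.86
```

```bash
python3 -m pendant '[[0,0,-0.008,0,0,0],[0,0,-0.008,0,0,0],[0,0,-0.008,0,0,0],[0,0,-0.008,0,0,0],[0,0,-0.008,0,0,0],[0,0,-0.008,0,0,0],[0,0,-0.008,0,0,0],[0,0,-0.008,0,0,0],[0,0,0,0,0,0],[0,0,0,0,0,0]]'>/dev/null; python3 -c "
from h import *;st()"
```

```text
t 16.6 p [0.5285 0.0084 0.1929] yaw 0.0769 tz [ 1.e-04 -0.e+00 -1.e+00] F [-0.5 -0.4 -1.4] M [-0.01  0.03  0.03] op 0.152 g 59.5 q6 -1.86
```

```bash
python3 -m pendant '[[0,0,-0.008,0,0,0],[0,0,-0.008,0,0,0],[0,0,-0.008,0,0,0],[0,0,-0.008,0,0,0],[0,0,-0.008,0,0,0],[0,0,-0.008,0,0,0],[0,0,-0.008,0,0,0],[0,0,-0.008,0,0,0],[0,0,0,0,0,0],[0,0,0,0,0,0]]'>/dev/null; python3 -c "
from h import *;st()"
```

```text
t 17.85 p [0.5284 0.0084 0.18  ] yaw 0.0769 tz [-2.e-04  0.e+00 -1.e+00] F [-0.4  0.1 -0.7] M [ 0.01 -0.01  0.02] op 0.152 g 59.5 q6 -1.86
```

```bash
python3 -m pendant '[[0,0,-0.008,0,0,0],[0,0,-0.008,0,0,0],[0,0,-0.008,0,0,0],[0,0,-0.008,0,0,0],[0,0,-0.008,0,0,0],[0,0,-0.008,0,0,0],[0,0,-0.008,0,0,0],[0,0,-0.005,0,0,0],[0,0,0,0,0,0],[0,0,0,0,0,0]]'>/dev/null; python3 -c "
from h import *;st()"
```

```text
t 19.1 p [0.5284 0.0084 0.1679] yaw 0.0769 tz [ 0. -0. -1.] F [-0.9  0.9 -1.1] M [0.03 0.   0.02] op 0.154 g 59.5 q6 -1.86
```

```bash
python3 -m pendant '[[0,0,-0.006,0,0,0],[0,0,-0.006,0,0,0],[0,0,-0.006,0,0,0],[0,0,-0.006,0,0,0],[0,0,-0.006,0,0,0],[0,0,-0.006,0,0,0],[0,0,-0.006,0,0,0],[0,0,0,0,0,0],[0,0,0,0,0,0],[0,0,0,0,0,0]]'>/dev/null; python3 -c "
from h import *;st()"; python3 -m pendant '[[0,0,-0.004,0,0,0],[0,0,-0.004,0,0,0],[0,0,-0.004,0,0,0],[0,0,-0.004,0,0,0],[0,0,-0.004,0,0,0],[0,0,0,0,0,0],[0,0,0,0,0,0],[0,0,0,0,0,0],[0,0,0,0,0,0],[0,0,0,0,0,0]]'>/dev/null; python3 -c "
from h import *;st()"
```

```text
t 20.35 p [0.5284 0.0084 0.1594] yaw 0.0769 tz [-2.e-04  0.e+00 -1.e+00] F [-0.7  0.1 -1.2] M [ 0.06  0.05 -0.06] op 0.155 g 59.6 q6 -1.86
t 21.6 p [0.5284 0.0084 0.1554] yaw 0.0768 tz [-1.e-04  1.e-04 -1.e+00] F [ 0.1  1.8 -2.5] M [0.2  0.07 0.06] op 0.156 g 59.4 q6 -1.86
```

```bash
python3 -m pendant '[[0,0.002,0,0,0,0],[0,0,-0.003,0,0,0],[0,0,-0.003,0,0,0],[0,0,-0.003,0,0,0],[0,0,-0.003,0,0,0],[0,0,-0.003,0,0,0],[0,0,0,0,0,0],[0,0,0,0,0,0],[0,0,0,0,0,0],[0,0,0,0,0,0]]'>/dev/null; python3 -c "
from h import *;st()"
```

```text
t 22.85 p [0.5285 0.0088 0.1525] yaw 0.0769 tz [ 1.e-04 -0.e+00 -1.e+00] F [-0.6  0.3 -1.3] M [-0.03  0.03  0.02] op 0.153 g 59.5 q6 -1.86
```

```bash
python3 -m pendant '[[0,0,-0.003,0,0,0],[0,0,-0.003,0,0,0],[0,0,-0.003,0,0,0],[0,0,-0.003,0,0,0],[0,0,0,0,0,0],[0,0,0,0,0,0],[0,0,0,0,0,0],[0,0,0,0,0,0],[0,0,0,0,0,0],[0,0,0,0,0,0]]'>/dev/null; python3 -c "
from h import *;st()"
```

```text
t 24.1 p [0.5284 0.0088 0.1501] yaw 0.0769 tz [ 0. -0. -1.] F [ 0.   0.8 -2.1] M [ 0.04 -0.02 -0.03] op 0.149 g 59.5 q6 -1.86
```

```bash
python3 -m pendant '[[0,0,-0.003,0,0,0],[0,0,-0.003,0,0,0],[0,0,-0.003,0,0,0],[0,0,-0.003,0,0,0],[0,0,-0.003,0,0,0],[0,0,0,0,0,0],[0,0,0,0,0,0],[0,0,0,0,0,0]
,[0,0,0,0,0,0],[0,0,0,0,0,0]]'>/dev/null; python3 - <<'E'
from h import *
from bench import camera
st();c=camera('scene')
cv2.imwrite('pics/n.png',cv2.resize(c['color'][140:215,200:275],(600,600),interpolation=cv2.INTER_CUBIC))
E
```

```text
t 25.35 p [0.5285 0.0088 0.1471] yaw 0.0769 tz [ 1.e-04 -1.e-04 -1.e+00] F [-1.5  0.4  2.7] M [ 0.02  0.17 -0.06] op 0.153 g 60.0 q6 -1.86
```

View pics/n.png

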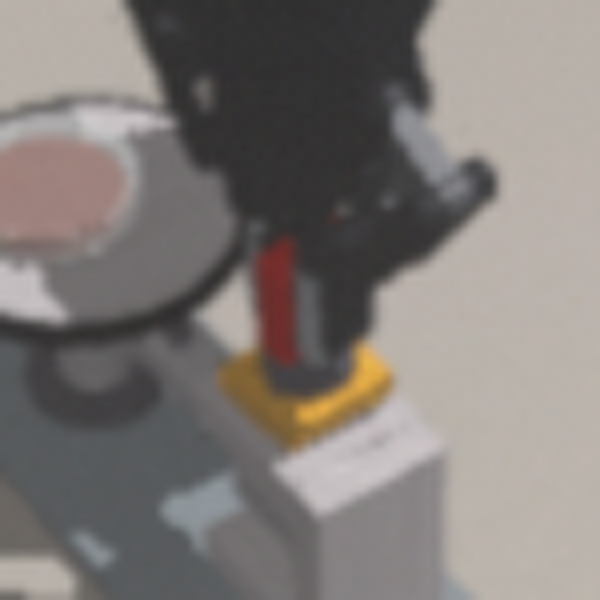

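Contact at the height expected for collar-home: collar bottom at crop row ~393 lies on the ring top, not 20 px above it. I'll check with a gentle twist: wall torque means the cross-pin is in the slot.

```bash
python3 -m pendant '[[0,0,0,0,0,0.025],[0,0,0,0,0,0.025],[0,0,0,0,0,0.025],[0,0,0,0,0,0.025],[0,0,0,0,0,0],[0,0,0,0,0,0],[0,0,0,0,0,0],[0,0,0,0,0,0],[0,0,0,0,0,0],[0,0,0,0,0,0]]'>/dev/null;  python3 -c "from h import *;st()"
python3 -m pendant '[[0,0,0,0,0,-0.04],[0,0,0,0,0,-0.04],[0,0,0,0,0,-0.04],[0,0,0,0,0,-0.04],[0,0,0,0,0,-0.04],[0,0,0,0,0,0],[0,0,0,0,0,0],[0,0,0,0,0,0],[0,0,0,0,0,0],[0,0,0,0,0,0]]'>/dev/null;  python3 -c "from h import *;st()"
```

```text
t 26.65 p [0.5283 0.0091 0.147 ] yaw 0.2339 tz [-4.e-04  5.e-04 -1.e+00] F [-1.8  4.5  1.7] M [ 0.83  0.38 -0.06] op 0.156 g 59.9 q6 -2.01
t 27.9 p [0.5286 0.009  0.1471] yaw -0.0788 tz [ 4.e-04  4.e-04 -1.e+00] F [-0.8  5.1  2.2] M [0.95 0.2  0.05] op 0.155 g 59.9 q6 -1.7
```

```bash
python3 - <<'E'
from h import *;import pickle
from bench import camera
c=camera('scene');pickle.dump(c,open('cam2.pkl','wb'))
d0=pickle.load(open('cam0.pkl','rb'))['scene']
a=np.linspace(0,2*np.pi,73)
for (x,y) in((.5254,.0084),(.5264,.0091)):
  for z in(.123,.131):
    q=proj(c,np.c_[x+.014*np.cos(a),y+.014*np.sin(a),0*a+z]);i=q[:,1].argmax();print((x,y),z,'collar bottom front',q[i].round(2),'cols',q[:,0].min().round(1),q[:,0].max().round(1))
  print('ring top corners',proj(c,box(x,y,.118,.05,(.038,.034,.01))[1::2]).round(1).tolist(),'bot',proj(c,box(x,y,.118,.05,(.038,.034,.01))[::2]).round(1).tolist())
hs=lambda im:cv2.cvtColor(im['color'],cv2.COLOR_BGR2HSV)
S=hs(c)[...,1];print('now sat rows183-200 x cols 226-250');print(S[180:200,224:252])
S0=hs(d0)[...,1];print('before');print(S0[176:200:1,224:252])
E
```

```text
(0.5254, 0.0084) 0.123 collar bottom front [237.86 189.83] cols 231.7 244.0
(0.5254, 0.0084) 0.131 collar bottom front [237.78 187.39] cols 231.6 243.9
ring top corners [[235.8, 193.5], [226.7, 185.0], [249.0, 185.7], [239.8, 177.6]] bot [[236.0, 196.5], [226.9, 188.0], [249.0, 188.7], [239.8, 180.6]]
(0.5264, 0.0091) 0.123 collar bottom front [238.04 189.46] cols 231.9 244.1
(0.5264, 0.0091) 0.131 collar bottom front [237.97 187.02] cols 231.8 244.1
ring top corners [[236.0, 193.1], [226.9, 184.6], [249.2, 185.4], [239.9, 177.2]] bot [[236.1, 196.1], [227.1, 187.6], [249.2, 188.4], [240.0, 180.2]]
now sat rows183-200 x cols 226-250
[[  5   4  14  18  19  21  21  44  95 142 148 117  28   3   6  16   9   9
    9   9   8  15  17  18  19  19  19  19]
 [  8   2   9  15  18  19  22  43  87 140 147 121  36   8   3   4   9  13
    9   4   8  19  19  18  21  19  19  19]
 [  8   5   4   7  14  18  22  42  82 132 149 122  38   5   6   4  13   9
    4   4  42  55  30  20  18  21  20  19]
 [  8   5   5   4  11  23  38  65  93 115 140 131  58  16   6   7   9   9
    7   9  82 111  71  34  22  19 
[... 3997 characters left out ...]
  6   9   3   5  10   7  10  10  14  42  84 123 147 147 127  99  54  25
   12  10  10  10  10   9  10  10  10  10]
 [  9   9   9   6   5   8  10  12  12  14  37  83 121 113  58  22  12  10
   10  10   8   8  12   9  10   8   8   9]
 [  9   9   9   9   3  10   8  12  12  12  14  37  57  39  12  10  10  11
    8   8   9  10   9   8  10   8   8   8]
 [ 11  12   9  11   6   3  10  10  10   9  10  11  11   8   8   8  10  10
   10   8   8   7   8  10   8   9   8  10]
 [ 12  12  11  11  15   5  10   8  10   8   8  10  10   8   6   8  11   9
    9   9   8   8   8   8   8   7   9  12]
 [ 11  11  12  18  18  11   5   7  10  10   8   8   9   9   8   8   9   9
    9   8   8  11   9   9  10   9   9  10]]
```

Collar edge is at row 189.0, against 189.6 predicted for home and 187.2 for riding on the cross-pin, so the pin is home. Relieving the side load, then releasing.

```bash
python3 -m pendant '[[0,0.001,-0.001,0,0,0.025],[0,0.001,-0.001,0,0,0.025],[0,0,-0.001,0,0,0.025],[0,0,0,0,0,0.025],[0,0,0,0,0,0],[0,0,0,0,0,0],[0,0,0,0,0,0],[0,0,0,0,0,0],[0,0,0,0,0,0],[0,0,0,0,0,0]]'>/dev/null;  python3 -c "from h import *;st()"
```

```text
t 29.2 p [0.5286 0.009  0.1465] yaw 0.0768 tz [ 4.e-04 -4.e-04 -1.e+00] F [-1.9 -2.4  2.9] M [-0.39  0.38 -0.01] op 0.157 g 60.2 q6 -1.85
```

```bash
python3 -m pendant '[[0,0,0,0,0,0],[0,0,0,0,0,0],[0,0,0,0,0,0],[0,0,0,0,0,0],[0,0,0,0,0,0],[0,0,0,0,0,0],[0,0,0,0,0,0],[0,0,0,0,0,0],[0,0,0,0,0,0],[0,0,0,0,0,0]]' 0 >/dev/null; python3 -c "from h import *;st()"
python3 -m pendant '[[0,0,0.05,0,0,0],[0,0,0.05,0,0,0],[0,0,0.1,0,0,0],[0,0,0.1,0,0,0],[0,0,0.1,0,0,0],[0,0,0.1,0,0,0],[-0.1,-0.2,0.05,0,0,0],[-0.1,-0.2,0,0,0,0],[-0.1,-0.2,0,0,0,0],[-0.1,-0.2,0,0,0,0]]' >/dev/null; python3 -m pendant '[[-0.1,-0.2,0,0,0,0],[-0.1,-0.2,0,0,0,0],[-0.1,-0.2,0,0,0,0],[0,0,0,0,0,0],[0,0,0,0,0,0],[0,0,0,0,0,0],[0,0,0,0,0,0],[0,0,0,0,0,0],[0,0,0,0,0,0],[0,0,0,0,0,0]]' >/dev/null; python3 - <<'E'
from h import *
from bench import camera
st();c=camera('scene');t=camera('top')
print(cv2.cvtColor(c['color'],cv2.COLOR_BGR2HSV)[184:194,232:246,1])
w=(225,155,40,35);m=mask(c,1,w,80);q=np.argwhere(m);print('red rows/cols',q.min(0),q.max(0))
for z in(.154,.162):
    P=proj(c,box(.526,.0088,z,.077,(.03,.014,.036)));print(z,P.min(0).round(1),P.max(0).round(1))
f=lambda c,x,y,s:cv2.resize(c['color'][y:y+s,x:x+s],(400,400),interpolation=cv2.INTER_CUBIC)
cv2.imwrite('pics/end.png',np.hstack([f(c,190,140,80),f(t,190,140,100)]))
E
```

```text
t 30.45 p [0.5285 0.0092 0.1465] yaw 0.0769 tz [ 1.e-04 -0.e+00 -1.e+00] F [ 1.   0.4 -0.1] M [0.03 0.02 0.01] op 0.5 g 0.0 q6 -1.86
t 32.95 p [ 0.3885 -0.2707  0.2565] yaw 0.0771 tz [-0.e+00  1.e-04 -1.e+00] F [-0.1  0.9 -0.1] M [ 0.01 -0.03 -0.01] op 0.5 g 0.0 q6 -2.51
[[111  98 149 170 168 129  68  23  52  64  62  61  65  60]
 [111  50  84 116  84  37  12  35  54  64  64  61  60  61]
 [129  62  18  22  16  15  15  29  51  63  67  62  61  62]
 [139  91  17  15  17  13  16  27  51  55  62  63  65  62]
 [154 136  81  53  29  23  16   7  48  56  64  63  64  65]
 [167 167 155 151 134 123 124  98  19  53  59  61  66  64]
 [173 177 175 174 176 171 170 149  80  40  61  61  67  64]
 [160 174 177 178 179 177 176 161  90  38  61  59  65  63]
 [121 151 172 178 179 175 175 157  80  40  56  54  65  64]
 [ 59  98 142 170 177 176 167 147  81  37  58  58  60  61]]
red rows/cols [167 231] [185 241]
0.154 [230.1 165. ] [244.9 186. ]
0.162 [230.  162.3] [244.9 183.5]
```

View pics/end.png

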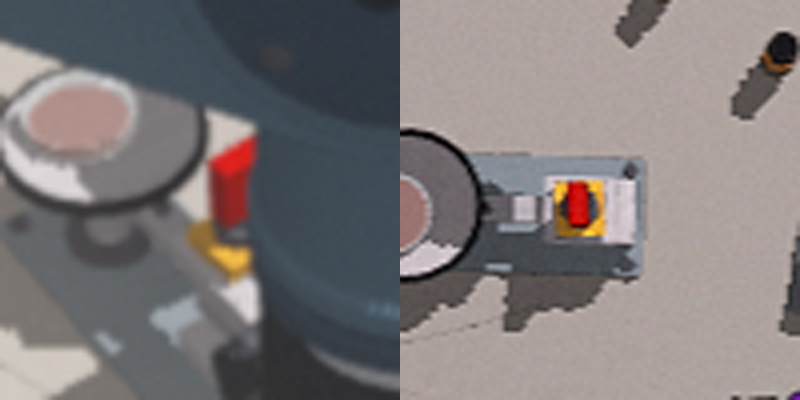

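The arm is clear and the pin stands released in the bracket (red handle at about (232,185) left, (580,205) right). The handle spans rows 167–185, which fits fully home (165–186) and not riding (162–183.5). Handing in.

```bash
python3 -c "
from bench import ctrl
print(ctrl.hand_in())"
```

```text
the job is handed in; nothing more can be done
None
```

The job is handed in, with no verdict shown: the camera images put the lock pin fully home in the bracket and released, with the arm clear, at about 33 s of the 56 s allowed. I did not check the torch, vials, screwdriver or dish separately for movement.

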